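Park the rolling pin on the sloping drainer behind its chock

TASK

Park the washed rolling pin on the sloping drainer so that it cannot roll off. First stand the orange chock by itself on the drainer's blue band, square across the slope and about central, with its sloping wedge faces looking uphill; then bring the pin in on the uphill side, and while still gripping it press it gently onto the board and against both wedges before letting go, so that it never rolls free. Leave the other things on the table where they are.

Things in the scene. Friction and masses are not known exactly. Their poses are not given: they have to be found in the camera images.
- drainer: Draining board, fixed. Origin: on the table under its middle, z up. White deck 230 (x) x 280 (y) x 10 mm, climbing from its low edge towards +x (downhill is -x). Its slope is set to 7 to 13 degrees, not reported: feel or look; a stiff hinge holds it. A blue band crosses the deck 15 to 115 mm up the slope from the low edge (its middle 65 mm). The rest is white with grey lines. A free pin rolls off.
- chock: Chock, 0.6 kg, footprint 70 (x) x 140 (y) mm; origin: centre of the underside. Two grippy orange rubber wedge feet at y = +-52 mm, each 36 wide, 30 high, with a 45 degree face in front from the toe (x = 35) up to x = 5 mm. Black cross bar behind: 16 mm thick, centred at x = -27, along y, 8 to 46 mm high: the grip, pinched from above. Gap between the feet 68 wide, 54 deep.
- chock_toe (a point): Middle of the chock's front edge at the underside (35 mm in front of the chock's origin along its x): the end where the wedges taper to nothing.
- pin: Wooden rolling pin, loose, 0.3 kg: barrel 50 mm across, 170 long, a 22 mm handle 40 long at each end. Origin: on the axis at mid-length; its y runs along the axis (x and z turn as it rolls). It starts in the green rest, axis level, 40 mm above the table. Set against the chock, its axis is 10 mm uphill of the toe and 25 mm off the deck.
- rest: Low green rest, fixed: foot plate 36 x 236 mm, 6 thick, with V notches (tops 49 mm high) 104 mm either side of the middle carrying the pin's handles. Origin: centre of the underside; its y runs along the pin. The barrel between is free to be gripped from above.
- tub: Bystander: one lidded plastic tub of brown curry, 122 x 178 x 60 mm. Origin: centre of its underside. Leave it alone.
- tub_pair: Bystander: two such tubs of curry stacked, 120 mm high. Origin: centre of its underside. Leave it alone.
- spice_jar: Bystander: small jar with red cap, 46 mm across, 85 mm high. Origin: centre of its underside. Leave it alone.
- tin: Bystander: standing food tin with red label, 74 mm across, 108 mm high. Origin: centre of its underside. Leave it alone.
- mug: Bystander: blue mug, 80 mm across, 90 mm high. Origin: centre of its underside. Leave it alone.
- deck_low (a point): Middle of the deck's low edge, at its top face: the hinge line (along y) about which the deck is tilted, 115 mm from the drainer's origin along its -x and 35 mm above the table.
There are look-alikes about, which are no part of the job. Of the things that look like the chock, take the one that is farthest to the robot's left at the start. Several things have the shape of the pin; the one meant has the colours described above.

How it is judged:
By the outcome, as a careful person would: the job done as asked, in the order asked, and still so for the second after the job is handed in, with the robot touching nothing.
It also fails if it takes over 61 s, if anything falls off the work surface, if the arm or the gripper's body presses on something with over 40 N, if the wrist force passes 120 N, or if a joint passes its speed limit or range.

ROBOT

A 7-joint arm with a two-finger parallel gripper is mounted at the origin on the work surface. World frame = base frame: x ahead of the robot, y to its left, z up, the work surface at z = 0. Lengths are in m, angles in rad, forces in N, time in s.
With the tool pointing down it reaches from about 0.35 to 0.9 m from the base axis. Payload 8.1 kg.
Tool frame: the origin (TCP) lies at the very end of the fingers, on their centre line; the grasp point (between the pads) lies arm.grip_point_offset behind it (arm.grip_point_offset is the distance from the TCP to the grasp point, in m); z points along the fingers, y is the line along which they close (so a half turn about z gives the same grasp; the last joint's range is limited). The gripper opens to 92 mm and grips with 3 to 60 N. Pads are 19 mm wide; open, the fingers measure 130 mm over their backs; the gripper's body (75 mm by 190 mm) begins 47 mm behind the grasp point.
Start: joints at [1.067, 0.434, 0.025, 1.573, -0.012, 1.134, -0.075], TCP at [0.244, -0.575, 0.194] pointing down, gripper open.
Joint ranges: [-2.62, 2.62], [-0.44, 2.09], [-1.27, 1.32], [0.08, 2.57], [-1.32, 4.46], [0.12, 2], [-2.74, 2.74]. Speed limits (rad/s): [2.22, 2.22, 3.01, 3.01, 3.14, 3.14, 3.14].

INTERFACE

Orientations are given as a rotation vector (axis times angle).
In Python, from cell import arm gives the robot as it stands. The module is installed in compiled form; this text tells all that it offers.
- The arm moves only by the shell command python3 -m creep 'ROWS' [OPENING] [FORCE]. ROWS is JSON, a list of rows, each a list of 6 numbers: the shift along the tool's x, y, z scaled (see below), then the turn, a rotation vector about the tool's x, y, z scaled (see below). A call has 1 to 20 rows; each row shifts and turns the commanded pose from where the row before left it, along the tool's axes as they then stand; what a row does not reach is not made up. The controller multiplies each number of a shift by 0.4 m and each number of a turn by 120 degrees. A row lasts 1/12 s, in which the tool goes at most 41.7 mm and 7.16 degrees, less where a joint would pass 70% of its speed; a pose out of reach is approached as far as the arm can. A call with a number of a shift or a turn outside -1 to 1 is refused whole. A call with a gripper value outside its range is refused whole. OPENING is the closure, from -1 (fully open) to 1 (shut), set as the call begins (- or left out, the last holds). The fingers move at their own pace and stop on an object; FORCE is the grip in N (left out, the last holds). Time passes only in rows, so rows that do not move let the fingers close. It gives the time, the measured TCP pose, the force, the opening and the grip force at its end, in the units of the state.
- arm.observe(): the state, without advancing time (a new reading comes with each control period).
- arm.get_image(name): name is "scene" or "top"; returns a dict with "frame" (420x560x3 uint8, red, green, blue), "intrinsics" (3x3 intrinsics, pixels), "distortion" ([k1, k2, p1, p2, k3] as OpenCV has them; the pictures are not rectified), "rvec" (rotation vector, rad) and "tvec" (3), from world to camera coordinates, as OpenCV has them. Camera axes: x right, y down, z forward; pixel columns grow to the right and rows downward; lengths in m; the calibration is good to about 2 mm. A picture is of the moment at which its call begins. There is no depth.
- arm.sign_off(): hands the job in; it is judged then, once.
The state is a dict: "clock": time; "joints": joint angles; "dq": joint speeds; "joint_efforts": joint torques, N m; "position": TCP position; "ee_rot": TCP orientation; "force": force on the tool from outside, world axes, zero at the start; "ft_torque": the same for the moment, N m; "width": opening from 0.0 (shut) to 1.0 (fully open); "gripper_force": force on a finger pad.
Only numpy, scipy, OpenCV 4.12 (cv2) and the standard library are available. Lean on these libraries where they do the work, as an engineer would, in place of code of your own. Each camera call takes 0.05 s, during which the arm holds its last target. There are 200 camera calls.

## Working session

There is one attempt and no reset: what is moved stays moved. The work goes in short steps, Python scripts to look and compute and a shell command to move; the robot and the scene stay as the last step left them, time stands still between calls to the robot, and variables do not carry over. Pictures are saved under pics/ and viewed, at most 10 in all, crops included, and the job is handed in when it is done.

```bash
mkdir -p pics; cat > h.py <<'E'
from cell import arm
import numpy as np, cv2, pickle
from scipy.spatial.transform import Rotation as R
def grab(n):
    d=arm.get_image(n); pickle.dump(d,open(f'{n}.pkl','wb')); return d
def load(n): return pickle.load(open(f'{n}.pkl','rb'))
def ray(d,px):
    px=np.array(px,float).reshape(-1,1,2)
    u=cv2.undistortPoints(px,np.array(d['intrinsics']),np.array(d['distortion'])).reshape(-1,2)
    Rm=cv2.Rodrigues(np.array(d['rvec'],float))[0]; t=np.array(d['tvec'],float).ravel()
    return -Rm.T@t,(np.c_[u,np.ones(len(u))]@Rm)
def onz(d,px,z):
    c,r=ray(d,px); return c+r*((z-c[2])/r[:,2])[:,None]
def tri(d1,p1,d2,p2):
    c1,r1=ray(d1,p1);c2,r2=ray(d2,p2);out=[]
    for a,b in zip(r1,r2):
        s=np.linalg.lstsq(np.c_[a,-b],c2-c1,rcond=None)[0]
        A=c1+a*s[0];B=c2+b*s[1];out.append(np.r_[(A+B)/2,np.linalg.norm(A-B)])
    return np.array(out)
def proj(d,P):
    return cv2.projectPoints(np.array(P,float).reshape(-1,1,3),np.array(d['rvec'],float),np.array(d['tvec'],float),np.array(d['intrinsics']),np.array(d['distortion']))[0].reshape(-1,2)
def save(d,name,s=1.4,crop=None):
    f=d['frame'][...,::-1]
    if crop: x0,y0,x1,y1=crop; f=f[y0:y1,x0:x1]
    cv2.imwrite('pics/'+name,cv2.resize(f,None,fx=s,fy=s,interpolation=cv2.INTER_CUBIC))
E
python3 - <<'E'
from h import *
np.set_printoptions(precision=3,suppress=True)
for n in('scene','top'):
    d=grab(n);save(d,n+'0.png'); print(n,ray(d,[[280,210]]))
o=arm.observe();print(o,arm.grip_point_offset)
E
```

```text
scene (array([ 1.156, -0.833,  1.108]), array([[-0.433,  0.562, -0.705]]))
top (array([0.273, 0.037, 1.421]), array([[ 0.167, -0.011, -0.986]]))
{'clock': 0.1, 'joints': array([ 1.067,  0.435,  0.025,  1.574, -0.012,  1.134, -0.075]), 'dq': array([ 0.   , -0.001,  0.001, -0.002, -0.001,  0.002,  0.001]), 'joint_efforts': array([  0.003, -66.913,   0.988, -31.515,  -0.061,   0.037,   0.   ]), 'position': array([ 0.244, -0.575,  0.193]), 'ee_rot': array([-3.077, -0.625,  0.001]), 'force': array([ 0.319,  1.033, -0.54 ]), 'ft_torque': array([-0.024,  0.001, -0.033]), 'gripper_force': 0.0, 'width': 0.9972591744116087} 0.0188
```

View pics/scene0.png

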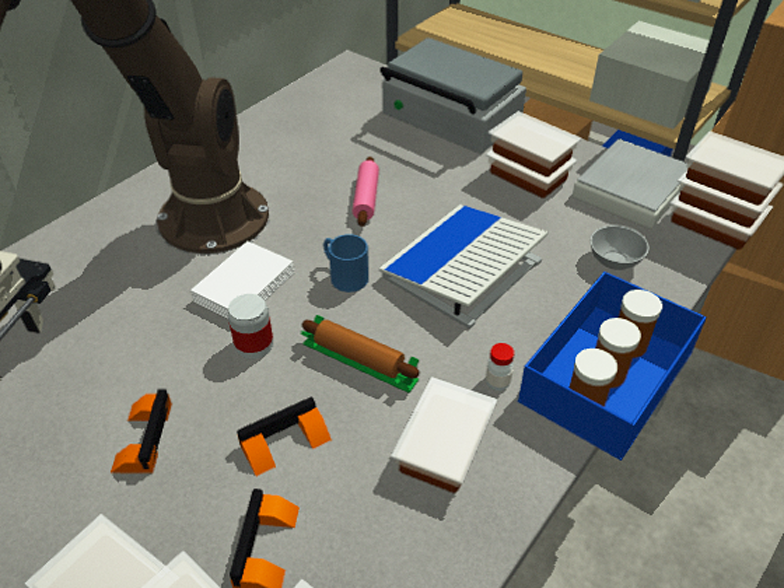

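View pics/top0.png

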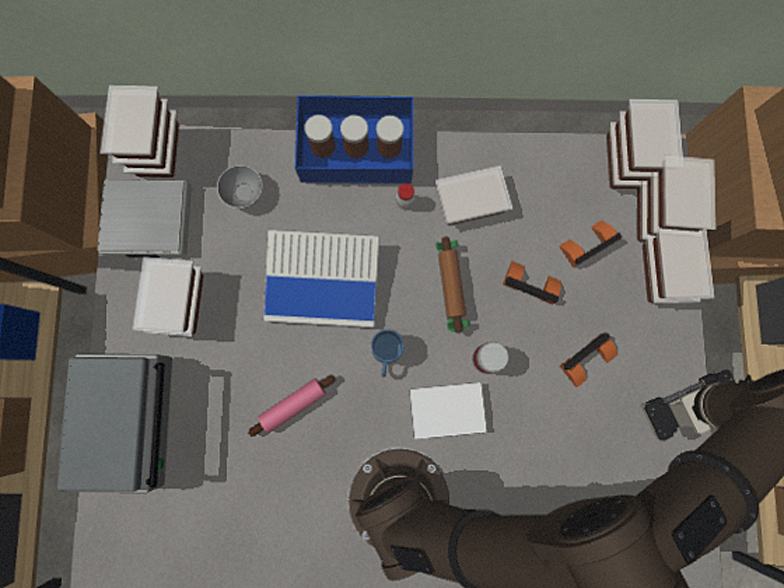

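The scene picture shows a wooden pin in the green rest at (360,350). The top view shows the same pin at (452,285), with a pink look-alike at (292,405). Chock look-alikes in the top view are A (533,285), B (590,243) and C (590,360). In that view +y is to the left, so A is leftmost; in the scene view A is at (285,432). The drainer is at (322,278), with its blue low side towards the robot, so uphill is +x. Next I'll measure and take one close crop.

```bash
python3 - <<'E'
from h import *
np.set_printoptions(precision=4,suppress=True)
T,S=load('top'),load('scene')
def mask(d,lo,hi,box):
    h=cv2.cvtColor(d['frame'],cv2.COLOR_RGB2HSV); m=cv2.inRange(h,lo,hi); k=np.zeros_like(m); x0,y0,x1,y1=box; k[y0:y1,x0:x1]=255; return m&k
def big(m):
    c=cv2.findContours(m,cv2.RETR_EXTERNAL,cv2.CHAIN_APPROX_NONE)[0]; return sorted(c,key=cv2.contourArea)[::-1]
def quad(c):
    h=cv2.convexHull(c)
    for e in np.linspace(1,15,60):
        a=cv2.approxPolyDP(h,e,True)
        if len(a)<=4: return a.reshape(-1,2).astype(float)
# boxes in native px
for n,d,bb,cb in(('T',T,(180,190,275,240),(355,180,407,220)),('S',S,(265,140,365,210),(165,280,240,342))):
    q=quad(big(mask(d,(105,150,60),(125,255,255),bb))[0]); print(n,'blue',q.tolist())
    print('bar', [ (quad(c).tolist(),cv2.contourArea(c)) for c in big(mask(d,(0,0,0),(180,255,45),cb))[:2]])
    for c in big(mask(d,(5,180,120),(18,255,255),cb))[:2]: print('orange',quad(c).tolist(),cv2.contourArea(c))
for n,d,pb in(('T',T,(305,165,340,240)),('S',S,(210,220,305,282))):
    c=big(mask(d,(4,90,30),(16,255,255),pb))[0]; r=cv2.minAreaRect(c); print(n,'pin',r, cv2.boxPoints(r).tolist())
a=cv2.resize(T['frame'][150:260,290:460],None,fx=4,fy=4)
b=cv2.resize(S['frame'][215:350,150:310],None,fx=4,fy=4)[:440]
cv2.imwrite('pics/crop1.png',cv2.resize(np.hstack([a[:440],b])[...,::-1],(800,266*1)) )
cs=np.array([[381,204],[421,174],[421,257]]); print(onz(T,cs,.03))
E
```

```text
T blue [[191.0, 198.0], [267.0, 202.0], [266.0, 228.0], [190.0, 224.0]]
bar [([[362.0, 199.0], [398.0, 214.0], [389.0, 214.0], [362.0, 203.0]], 174.0)]
orange [[406.0, 180.0]] 0.0
orange [[367.0, 188.0]] 0.0
S blue [[356.0, 155.0], [301.0, 202.0], [275.0, 192.0], [331.0, 147.0]]
bar [([[223.0, 285.0], [212.0, 302.0], [171.0, 316.0], [171.0, 307.0]], 546.0)]
orange [[186.0, 309.0], [196.0, 333.0], [183.0, 339.0], [173.0, 316.0]] 384.5
orange [[225.0, 291.0], [235.0, 314.0], [223.0, 319.0], [213.0, 297.0]] 346.5
T pin ((322.4999694824219, 203.0), (67.17515563964844, 13.152186393737793), 81.8698959350586) [[311.2399597167969, 170.67999267578125], [324.2599792480469, 168.82000732421875], [333.7599792480469, 235.32000732421875], [320.7399597167969, 237.17999267578125]]
S pin ((257.1712341308594, 248.62327575683594), (89.54695129394531, 19.200454711914062), 24.443954467773438) [[212.43836975097656, 238.83560180664062], [220.38356018066406, 221.35614013671875], [301.90411376953125, 258.41094970703125], [293.95892333984375, 275.8904113769531]]
[[ 0.5338 -0.3432  0.03  ]
 [ 0.6468 -0.4949  0.03  ]
 [ 0.3443 -0.4793  0.03  ]]
```

View pics/crop1.png

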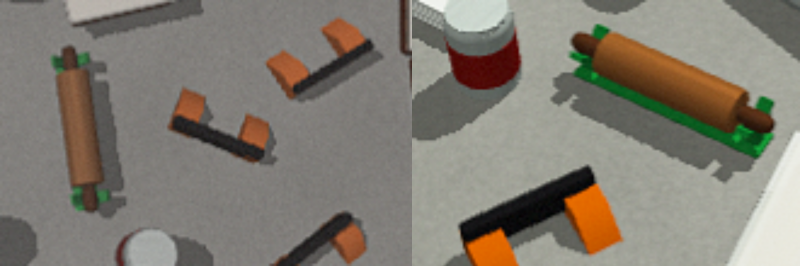

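```bash
python3 - <<'E'
from h import *
np.set_printoptions(precision=4,suppress=True)
T,S=load('top'),load('scene')
b=tri(T,[[191,198],[267,202],[266,228],[190,224]],S,[[356,155],[301,202],[275,192],[331,147]]);print('blue HL,HR,LR,LL',b)
print('sizes',[np.linalg.norm(b[i,:3]-b[j,:3]) for i,j in((0,1),(1,2),(2,3),(3,0))])
print('toe corners -y out,in,in,out +y',onz(S,[[183,339],[196,333],[223,319],[235,314]],0))
print('bar ends tri',tri(T,[[362,200.5],[398.5,213.5]],S,[[224.7,285],[170.6,309]]))
h=cv2.cvtColor(T['frame'],cv2.COLOR_RGB2HSV)
def cs(m,box):
    x0,y0,x1,y1=box;k=np.zeros_like(m);k[y0:y1,x0:x1]=255;m=m&k
    return sorted(cv2.findContours(m,cv2.RETR_EXTERNAL,cv2.CHAIN_APPROX_NONE)[0],key=cv2.contourArea)[::-1]
for c in cs(cv2.inRange(h,(3,130,70),(20,255,255)),(350,180,407,222))[:2]:
    r=cv2.minAreaRect(c);print('T orange',r,cv2.boxPoints(r).round(1).tolist())
c=cs(cv2.inRange(h,(0,0,0),(180,255,38)),(355,180,405,222))[0];r=cv2.minAreaRect(c);print('T bar',r,onz(T,[r[0]],.04), onz(T,cv2.boxPoints(r),.046))
# pin: handle ends
for n,d,bx in(('T',T,(305,165,340,240)),('S',S,(210,220,305,282))):
    hh=cv2.cvtColor(d['frame'],cv2.COLOR_RGB2HSV)
    c=cs(cv2.inRange(hh,(0,70,25),(18,255,255)),bx)[0][:,0].astype(float)
    m=c.mean(0);vx=cv2.fitLine(c.astype(np.float32),cv2.DIST_L2,0,.01,.01).ravel();t=(c-vx[2:])@vx[:2]
    E=[vx[2:]+vx[:2]*t.min(),vx[2:]+vx[:2]*t.max()];print(n,E)
    if n=='T': PT=E
    else: PS=E
PT=sorted(PT,key=lambda p:p[1])
PS=sorted(PS,key=lambda p:-p[0])
p=tri(T,PT,S,PS);print('pin far,near',p,np.linalg.norm(p[0,:3]-p[1,:3]),'top only z.04',onz(T,PT,.04))
E
```

```text
blue HL,HR,LR,LL [[0.5461 0.3359 0.0541 0.002 ]
 [0.5342 0.0678 0.0531 0.0024]
 [0.4426 0.0696 0.0381 0.0005]
 [0.455  0.3382 0.04   0.0009]]
sizes [np.float64(0.26839757282643756), np.float64(0.09285686010533699), np.float64(0.26889626802378386), np.float64(0.0922258534207311)]
toe corners -y out,in,in,out +y [[ 0.5562 -0.4222  0.    ]
 [ 0.5689 -0.3925  0.    ]
 [ 0.5931 -0.3256  0.    ]
 [ 0.6066 -0.2975  0.    ]]
bar ends tri [[ 0.5473 -0.2703  0.0375  0.0077]
 [ 0.4985 -0.4     0.0431  0.0032]]
T orange ((394.60345458984375, 204.24139404296875), (11.327415466308594, 10.770329475402832), 21.801406860351562) [[387.29998779296875, 207.10000610351562], [391.29998779296875, 197.10000610351562], [401.8999938964844, 201.3000030517578], [397.8999938964844, 211.3000030517578]]
T orange ((367.849365234375, 194.06851196289062), (10.29962158203125, 12.172279357910156), 20.556045532226562) [[360.8999938964844, 198.0], [365.20001220703125, 186.60000610351562], [374.79998779296875, 190.1999969482422], [370.5, 201.60000610351562]]
T bar ((379.862060546875, 207.34481811523438), (38.624629974365234, 5.570860385894775), 21.801410675048828) [[ 0.5197 -0.3359  0.04  ]] [[ 0.5347 -0.2669  0.046 ]
 [ 0.5535 -0.2749  0.046 ]
 [ 0.5027 -0.4017  0.046 ]
 [ 0.484  -0.3935  0.046 ]]
T [array([317.7175, 169.7566]), array([327.1415, 236.2633])]
S [array([216.0216, 229.9524]), array([298.3362, 267.2583])]
pin far,near [[ 0.6582 -0.114   0.0368  0.0034]
 [ 0.4134 -0.1465  0.0424  0.0033]] 0.24696076855751947 top only z.04 [[ 0.656  -0.1148  0.04  ]
 [ 0.4148 -0.1457  0.04  ]]
```

Distractor check: A is at y=-0.34, against -0.49 for B and -0.48 for C, so A is the chock. The crop shows A's feet and bar as described, and the wooden pin in the green rest. Bar centre is about (0.5225,-0.336) with yaw -22°. The triangulated sizes match the text to within a few mm, and the slope is about 9.5°.

```bash
cat > plan.py <<'E'
from h import *
np.set_printoptions(precision=4,suppress=True)
def target(ang,pitch=0):   # tool y at heading ang (deg), tool z down; pitch: whole thing nosed up (deg) about horizontal normal to tool y
    y=np.array([np.cos(np.radians(ang)),np.sin(np.radians(ang)),0]);z=np.array([0,0,-1.]);M=np.c_[np.cross(y,z),y,z]
    n=np.cross([0,0,1.],y); return R.from_rotvec(-np.radians(pitch)*n).as_matrix()@M
def plan(p,ang,pitch=0):
    o=arm.observe();C=R.from_rotvec(o['ee_rot']).as_matrix();G=target(ang,pitch)
    tr=R.from_matrix(C.T@G).as_rotvec()
    print('t',round(o['clock'],2),'pos',o['position'],'F',o['force'],'w',round(o['width'],3))
    print('turn units',np.degrees(tr)/120,'rows>=',np.degrees(np.linalg.norm(tr))/7.16)
    d=np.array(p)-o['position'];print('world d',d,'shift units now',C.T@d/.4,'after turn',G.T@d/.4,'rows>=',np.linalg.norm(d)/.0417)
if __name__=='__main__':
    import sys; a=list(map(float,sys.argv[1:])); plan(a[:3],*a[3:])
E
python3 plan.py .5225 -.3362 .12 -21.9
```

```text
t 0.1 pos [ 0.2436 -0.575   0.1934] F [ 0.3195  1.0326 -0.5396] w 0.997
turn units [-0.0006 -0.0002 -0.3761] rows>= 6.304189088532191
world d [ 0.2789  0.2388 -0.0734] shift units now [ 0.875  -0.2775  0.1838] after turn [0.8141 0.4242 0.1836] rows>= 8.980008918877955
```

```bash
python3 -m creep '[[0,0,0,0,0,-0.047],[0,0,0,0,0,-0.047],[0,0,0,0,0,-0.047],[0,0,0,0,0,-0.047],[0,0,0,0,0,-0.047],[0,0,0,0,0,-0.047],[0,0,0,0,0,-0.047],[0,0,0,0,0,-0.047],[0.068,0.035,0.01,0,0,0],[0.068,0.035,0.01,0,0,0],[0.068,0.035,0.01,0,0,0],[0.068,0.035,0.01,0,0,0],[0.068,0.035,0.01,0,0,0],[0.068,0.035,0.01,0,0,0],[0.068,0.035,0.01,0,0,0],[0.068,0.035,0.01,0,0,0],[0.068,0.035,0.01,0,0,0],[0.068,0.035,0.01,0,0,0],[0.068,0.035,0.03,0,0,0],[0.068,0.035,0.03,0,0,0]]' -1; python3 plan.py .5225 -.3362 .012 -21.9
```

```text
clock: 1.77
position: [0.5226, -0.3344, 0.1298]
ee_rot: [2.603, 1.758, 0.0]
force: [0.7, -0.9, -0.2]
width: 1.001
gripper_force: 0.0
t 1.77 pos [ 0.5226 -0.3344  0.1298] F [ 0.6557 -0.8984 -0.1975] w 1.001
turn units [ 0.0002  0.0001 -0.0003] rows>= 0.006053281281393856
world d [-0.0001 -0.0018 -0.1178] shift units now [-0.0042  0.0013  0.2946] after turn [-0.0042  0.0014  0.2946] rows>= 2.826325709787202
```

```bash
python3 -m creep '[[-0.004,0.001,0.04,0,0,0],[0,0,0.04,0,0,0],[0,0,0.04,0,0,0],[0,0,0.04,0,0,0],[0,0,0.04,0,0,0],[0,0,0.04,0,0,0],[0,0,0.03,0,0,0],[0,0,0.02,0,0,0],[0,0,0,0,0,0],[0,0,0,0,0,0]]'; python3 -m creep '[[0,0,0,0,0,0],[0,0,0,0,0,0],[0,0,0,0,0,0],[0,0,0,0,0,0],[0,0,0,0,0,0],[0,0,0,0,0,0],[0,0,0,0,0,0],[0,0,0,0,0,0],[0,0,0,0,0,0],[0,0,0,0,0,0]]' 1 30
python3 - <<'E'
from plan import *
T=grab('top');save(T,'g1.png',5,(340,160,440,250)); S=grab('scene')
plan([.5225,-.3362,.15],-2.6)
E
```

```text
clock: 2.6
position: [0.5212, -0.337, 0.0141]
ee_rot: [-2.603, -1.758, 0.0]
force: [-0.2, 0.0, -0.1]
width: 1.0
gripper_force: 0.0
clock: 3.43
position: [0.5213, -0.3371, 0.0141]
ee_rot: [2.603, 1.759, -0.0]
force: [0.6, 0.7, -0.2]
width: 0.326
gripper_force: 0.0
t 3.53 pos [ 0.5213 -0.337   0.0141] F [0.012  0.6784 0.0004] w 0.239
turn units [ 0.     0.    -0.161] rows>= 2.6985505694373373
world d [0.0012 0.0008 0.1359] shift units now [ 0.0031  0.002  -0.3397] after turn [ 0.0022  0.0029 -0.3397] rows>= 3.258417792801248
```

View pics/g1.png

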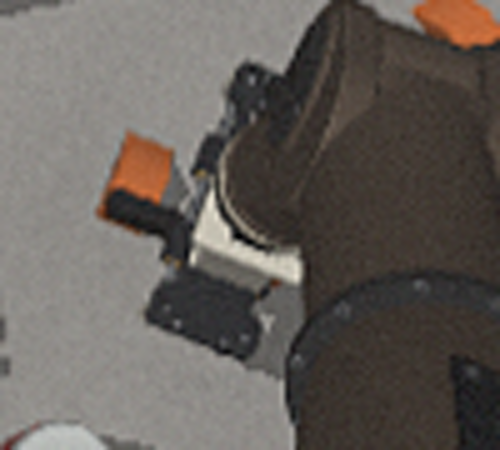

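The crop shows the fingers straddling the black bar, with the left foot and its bar end at about (140,180). I'll finish closing and lift.

```bash
python3 -m creep '[[0,0,0,0,0,0],[0,0,0,0,0,0],[0,0,0,0,0,0],[0,0,0,0,0,0],[0,0,0,0,0,0]]' 1 35; python3 -m creep '[[0,0,-0.02,0,0,0],[0,0,-0.05,0,0,0],[0,0,-0.06,0,0,0],[0,0,-0.08,0,0,0],[0,0,-0.08,0,0,0],[0,0,-0.08,0,0,0],[0,0,-0.08,0,0,0],[0,0,0,0,0,-0.04],[0,0,0,0,0,-0.04],[0,0,0,0,0,-0.04],[0,0,0,0,0,-0.041],[0,0,0,0,0,0]]'; python3 plan.py .45 .2 .20 -2.6
```

```text
clock: 3.95
position: [0.5213, -0.337, 0.0141]
ee_rot: [2.603, 1.758, -0.0]
force: [-0.2, 0.2, -0.7]
width: 0.004
gripper_force: 0.0
clock: 4.95
position: [0.5212, -0.3371, 0.1948]
ee_rot: [2.267, 2.175, 0.0]
force: [0.6, -0.4, 0.3]
width: 0.005
gripper_force: 0.0
t 4.95 pos [ 0.5212 -0.3371  0.1948] F [ 0.565  -0.36    0.2592] w 0.005
turn units [0.0002 0.0001 0.0019] rows>= 0.0314709837379788
world d [-0.0712  0.5371  0.0052] shift units now [ 1.3343 -0.2335 -0.0134] after turn [ 1.3333 -0.2387 -0.0129] rows>= 12.993715146608444
```

```bash
python3 - <<'E'
from plan import *
T=grab('top');S=grab('scene')
a=cv2.resize(T['frame'][150:270,340:440],(400,480));b=cv2.resize(S['frame'][230:350,130:230],(400,480))
cv2.imwrite('pics/g2.png',np.hstack([a,b])[...,::-1])
E
```

```text
(no output)
```

View pics/g2.png

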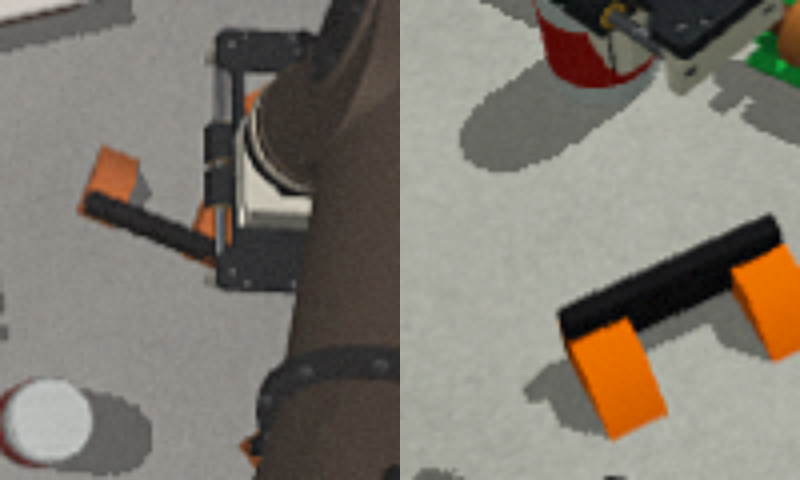

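```bash
python3 - <<'E'
from plan import *
T,S=load('top'),load('scene'); o=arm.observe(); p=o['position']
C=R.from_rotvec(o['ee_rot']).as_matrix(); print(C)
for L in(0,-.066,-.12): print(L,proj(T,p+C[:,2]*L),proj(S,p+C[:,2]*L))
b=np.array([.5212,-.3371,.014]);print('grasp',proj(T,b),proj(S,b),proj(T,b+[0,0,.03]))
save(S,'s2.png',1.4)
E
```

```text
[[ 0.0484  0.9988  0.0003]
 [ 0.9988 -0.0484 -0.0001]
 [-0.0001  0.0003 -1.    ]]
0 [[392.8864 198.4542]] [[188.5663 254.7874]]
-0.066 [[399.3019 194.1823]] [[184.9099 234.3366]]
-0.12 [[405.0923 190.3254]] [[181.6769 216.346 ]]
grasp [[378.2938 208.1926]] [[197.1722 303.5121]] [[380.4642 206.7467]]
```

View pics/s2.png

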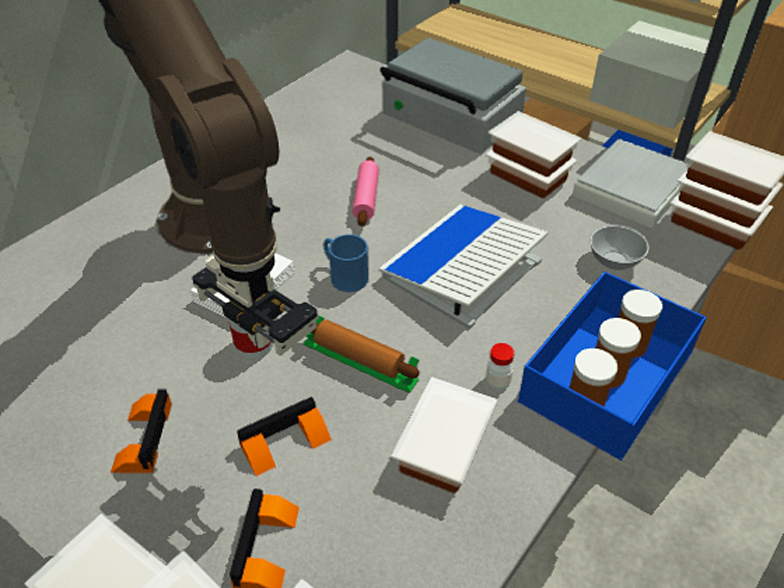

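```bash
python3 - <<'E'
from plan import *
save(load('scene'),'z3.png',5,(125,170,245,275))
E
```

```text
(no output)
```

View pics/z3.png

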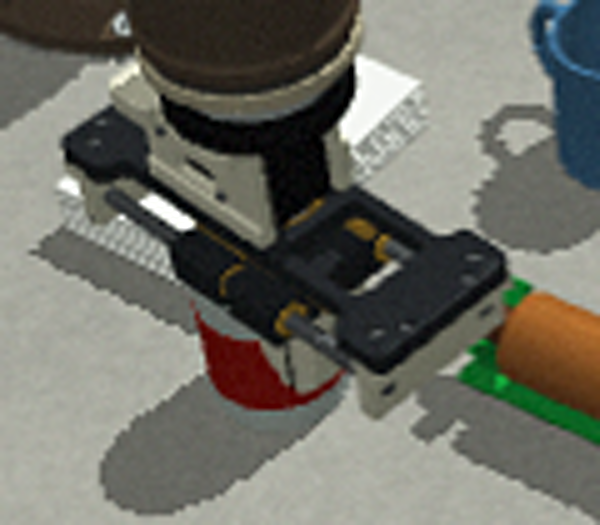

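```bash
python3 - <<'E'
from plan import *
T,S=load('top'),load('scene')
print(tri(T,[[394.5,158.7],[394.5,222.5]],S,[[226,223],[146,191]]))
p=arm.observe()['position']
for z in(0,.01,.02,.03,.04,.05):print(z,(proj(S,p+[0,0,z])-[125,170])*5)
E
```

```text
[[ 0.6127 -0.3054  0.3269  0.0026]
 [ 0.4172 -0.3163  0.3114  0.0329]]
0 [[317.8317 423.9371]]
0.01 [[315.1628 408.9551]]
0.02 [[312.4605 393.7975]]
0.03 [[309.724  378.4609]]
0.04 [[306.9528 362.942 ]]
0.05 [[304.146  347.2373]]
```

The crop shows the fingertips ending near (312,388). That is about 25–30 mm higher than the reported TCP projects to (318,424), so the fingers closed above the bar. The chock has not moved. I'll go back and descend by feel.

```bash
python3 -m creep '[[0,0,0,0,0,0.04],[0,0,0,0,0,0.04],[0,0,0,0,0,0.04],[0,0,0,0,0,0.043],[0.003,0,0.07,0,0,0],[0,0,0.07,0,0,0],[0,0,0.07,0,0,0],[0,0,0.07,0,0,0],[0,0,0.05,0,0,0],[0,0,0.05,0,0,0],[0,0,0.05,0,0,0],[0,0,0.02,0,0,0],[0,0,0,0,0,0]]' -1; python3 -m creep '[[0,0,0.008,0,0,0],[0,0,0.008,0,0,0],[0,0,0,0,0,0]]';python3 -m creep '[[0,0,0.008,0,0,0],[0,0,0,0,0,0]]'; python3 plan.py .5225 -.3362 .014 -21.9
```

```text
clock: 6.13
position: [0.5204, -0.3352, 0.0123]
ee_rot: [-2.606, -1.749, 0.003]
force: [-0.2, 0.2, -0.5]
width: 0.901
gripper_force: 0.0
clock: 6.38
position: [0.5222, -0.3362, 0.0084]
ee_rot: [2.606, 1.752, 0.001]
force: [0.3, 0.1, -0.8]
width: 0.996
gripper_force: 0.0
clock: 6.55
position: [0.5219, -0.3361, 0.0047]
ee_rot: [2.607, 1.753, 0.0]
force: [0.6, 0.6, 0.1]
width: 1.001
gripper_force: 0.0
t 6.55 pos [ 0.5219 -0.3361  0.0047] F [0.603  0.6086 0.0962] w 1.001
turn units [ 0.0003  0.0001 -0.0023] rows>= 0.0382729222944838
world d [ 0.0006 -0.0001  0.0093] shift units now [ 0.0002  0.0015 -0.0232] after turn [ 0.0002  0.0015 -0.0232] rows>= 0.2225810470976762
```

```bash
for i in 1; do python3 -m creep '[[0,0,0.008,0,0,0],[0,0,0,0,0,0]]'; done | grep -E 'pos|force:'; python3 -m creep '[[0,0,0.008,0,0,0],[0,0,0,0,0,0]]'| grep -E 'pos|force:'; python3 -m creep '[[0,0,0.008,0,0,0],[0,0,0,0,0,0]]'| grep -E 'pos|force:'; python3 -m creep '[[0,0,0.006,0,0,0],[0,0,0,0,0,0]]'| grep -E 'pos|force:'
```

```text
position: [0.5216, -0.3359, 0.0011]
force: [-0.1, 0.5, -0.2]
gripper_force: 0.0
position: [0.5215, -0.3358, -0.0024]
force: [-0.0, -0.5, -0.8]
gripper_force: 0.0
position: [0.5215, -0.3358, -0.0056]
force: [0.5, 0.1, 0.0]
gripper_force: 0.0
position: [0.5215, -0.3358, -0.0079]
force: [-0.1, -0.1, 0.4]
gripper_force: 0.0
```

Still no contact at a reported z below 0, so the reported TCP height is off. I'll carry on down in small steps.

```bash
for k in a; do :; done; python3 -m creep '[[0,0,0.01,0,0,0],[0,0,0,0,0,0]]'| grep -E 'pos|^force:'; python3 -m creep '[[0,0,0.01,0,0,0],[0,0,0,0,0,0]]'| grep -E 'pos|^force:'; python3 -m creep '[[0,0,0.008,0,0,0],[0,0,0,0,0,0]]'| grep -E 'pos|^force:'; python3 -m creep '[[0,0,0.006,0,0,0],[0,0,0,0,0,0]]'| grep -E 'pos|^force:'
```

```text
position: [0.5214, -0.3358, -0.0121]
force: [-0.2, 0.1, -0.4]
position: [0.5214, -0.3358, -0.0161]
force: [-0.5, 0.3, -0.2]
position: [0.5215, -0.3358, -0.0192]
force: [-0.3, 0.1, 0.2]
position: [0.5215, -0.3358, -0.0214]
force: [-1.2, 0.0, 0.2]
```

```bash
python3 -m creep '[[0,0,0,0,0,0],[0,0,0,0,0,0],[0,0,0,0,0,0],[0,0,0,0,0,0],[0,0,0,0,0,0],[0,0,0,0,0,0],[0,0,0,0,0,0],[0,0,0,0,0,0],[0,0,0,0,0,0],[0,0,0,0,0,0],[0,0,0,0,0,0],[0,0,0,0,0,0],[0,0,0,0,0,0]]' 1 35
```

```text
clock: 8.97
position: [0.5233, -0.3365, -0.0205]
ee_rot: [2.605, 1.752, 0.003]
force: [4.5, -2.1, -0.5]
width: 0.169
gripper_force: 35.0
```

```bash
python3 -m creep '[[0,0,-0.02,0,0,0],[0,0,-0.04,0,0,0],[0,0,-0.06,0,0,0],[0,0,-0.07,0,0,0],[0,0,-0.07,0,0,0],[0,0,-0.07,0,0,0],[0,0,-0.07,0,0,0],[0,0,-0.05,0,0,0],[0,0,-0.04,0,0,-0.04],[0,0,0,0,0,-0.04],[0,0,0,0,0,-0.04],[0,0,0,0,0,-0.04],[0,0,0,0,0,0]]'; python3 - <<'E'
from plan import *
T,S=load('top'),load('scene')
h=tri(T,[[190.7,165],[270.7,169.3]],S,[[390.7,166.4],[332.9,216.4]]);print(h, np.degrees(np.arcsin((h[:,2]-.035)/.23)))
s=9.3;B=np.array([.4945,.2029,.0460]);G=target(-2.6,s);p=B-G@[0,.027,-.0205];print('final',p)
plan(p+[0,0,.10],-2.6,s)
E
```

```text
clock: 10.05
position: [0.5202, -0.3354, 0.1743]
ee_rot: [-2.272, -2.166, 0.002]
force: [-0.1, 0.7, -5.2]
width: 0.169
gripper_force: 35.0
[[0.6625 0.339  0.0668 0.0011]
 [0.647  0.0555 0.076  0.0023]] [ 7.9554 10.2576]
final [0.4712 0.204  0.0214]
t 10.05 pos [ 0.5202 -0.3354  0.1743] F [-0.0511  0.6739 -5.1983] w 0.169
turn units [-0.0788 -0.0004 -0.0012] rows>= 1.3214327183505783
world d [-0.049   0.5394 -0.0529] shift units now [ 1.3409 -0.1866  0.1342] after turn [ 1.3415 -0.2026  0.1008] rows>= 13.049618180331837
```

```bash
python3 -m creep '[[0.05,-0.01,0,0,0,0],[0.0805,-0.011,0,0,0,0],[0.0805,-0.011,0,0,0,0],[0.0805,-0.011,0,0,0,0],[0.0805,-0.011,0,0,0,0],[0.0805,-0.011,0,0,0,0],[0.0805,-0.011,0,0,0,0],[0.0805,-0.011,0,0,0,0],[0.0805,-0.011,0,0,0,0],[0.0805,-0.011,0,0,0,0],[0.0805,-0.011,0,0,0,0],[0.0805,-0.011,0,0,0,0],[0.0805,-0.011,0,0,0,0],[0.0805,-0.011,0,0,0,0],[0.0805,-0.011,0,0,0,0],[0.0805,-0.011,0,0,0,0],[0.0805,-0.011,0,0,0,0],[0,0,0,-0.04,0,0],[0,0,0,-0.038,0,0],[0,0,0,0,0,0]]'; python3 - <<'E'
from plan import *
plan([.4712,.204,.06],-2.8,9.2)
T=grab('top');S=grab('scene')
a=cv2.resize(T['frame'][140:260,175:295],(480,480));b=cv2.resize(S['frame'][120:240,250:400],(320*1,256))
c=np.zeros((480,800,3),np.uint8);c[:,:480]=a;c[:256,480:]=b;cv2.imwrite('pics/p1.png',c[...,::-1])
E
```

```text
clock: 11.72
position: [0.4708, 0.2028, 0.1738]
ee_rot: [2.185, 2.08, 0.168]
force: [-1.4, -0.9, -6.5]
width: 0.173
gripper_force: 35.0
t 11.72 pos [0.4708 0.2028 0.1738] F [-1.3871 -0.9383 -6.5081] w 0.173
turn units [ 0.0015  0.0011 -0.0002] rows>= 0.031175997078749858
world d [ 0.0004  0.0012 -0.1138] shift units now [ 0.0036 -0.0454  0.2808] after turn [ 0.003  -0.0446  0.281 ] rows>= 2.729238153940668
```

View pics/p1.png

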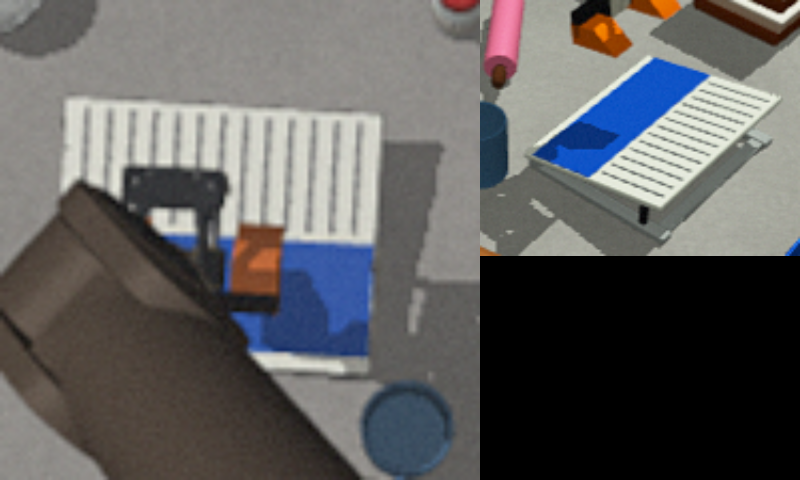

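The chock hangs over the band, square to the drainer, with its wedges uphill; the visible foot is at (257,258). I'll lower it.

```bash
python3 -m creep '[[0.003,-0.007,0.05,0,0,0],[0,-0.008,0.06,0,0,0],[0,-0.008,0.06,0,0,0],[0,-0.008,0.05,0,0,0],[0,-0.008,0.05,0,0,0],[0,-0.006,0.04,0,0,0],[0,0,0,0,0,0]]' | grep -E 'pos|^force:'; python3 -m creep '[[0,-0.001,0.01,0,0,0],[0,-0.001,0.01,0,0,0],[0,0,0,0,0,0]]' | grep -E 'pos|^force:';  python3 plan.py .4712 .204 .0214 -2.8 9.2
```

```text
position: [0.4766, 0.2012, 0.0465]
force: [-0.2, 0.3, -5.6]
position: [0.4788, 0.2033, 0.0419]
force: [-0.6, 0.7, -3.9]
t 12.65 pos [0.4788 0.2033 0.0419] F [-0.601   0.6538 -3.8855] w 0.172
turn units [ 0.0016  0.0002 -0.0019] rows>= 0.04222963181075094
world d [-0.0076  0.0007 -0.0205] shift units now [ 0.0006 -0.0272  0.0474] after turn [ 0.0007 -0.0271  0.0475] rows>= 0.5245078328335152
```

```bash
python3 -m creep '[[0,-0.01,0,0,0,0],[0,-0.009,0,0,0,0],[0,0,0,0,0,0]]' | grep -E 'pos|^force:'; python3 -m creep '[[0,-0.001,0.01,0,0,0],[0,0,0,0,0,0]]' | grep -E 'pos|^force:';python3 -m creep '[[0,-0.001,0.01,0,0,0],[0,0,0,0,0,0]]' | grep -E 'pos|^force:'; python3 plan.py .4712 .204 .0214 -2.8 9.2
```

```text
position: [0.4698, 0.2039, 0.0407]
force: [-0.2, 0.3, -6.2]
position: [0.4708, 0.2037, 0.0361]
force: [-0.4, 0.4, -5.8]
position: [0.471, 0.2036, 0.0318]
force: [0.1, 0.0, -5.5]
t 13.23 pos [0.471  0.2036 0.0318] F [ 0.0748  0.0159 -5.4865] w 0.172
turn units [ 0.0011  0.0004 -0.0013] rows>= 0.029889332690571726
world d [ 0.0002  0.0004 -0.0104] shift units now [ 0.001  -0.0037  0.0257] after turn [ 0.001  -0.0036  0.0257] rows>= 0.24918097796254537
```

```bash
python3 -m creep '[[0,-0.001,0.01,0,0,0],[0,0,0,0,0,0]]' | grep -E 'pos|^force:'; python3 -m creep '[[0,-0.001,0.007,0,0,0],[0,0,0,0,0,0]]' | grep -E 'pos|^force:';python3 -m creep '[[0,-0.001,0.005,0,0,0],[0,0,0,0,0,0]]' | grep -E 'pos|^force:'; python3 -m creep '[[0,0,0.003,0,0,0],[0,0,0,0,0,0]]' | grep -E 'pos|^force:'; python3 -m creep '[[0,0,0.002,0,0,0],[0,0,0,0,0,0]]' | grep -E 'pos|^force:';python3 -c "
from plan import *
print(arm.observe()['ft_torque'])"
```

```text
position: [0.4712, 0.2036, 0.0277]
force: [0.1, 0.3, -4.9]
position: [0.4712, 0.2037, 0.025]
force: [-0.4, -0.1, -4.7]
position: [0.4712, 0.2037, 0.0232]
force: [0.3, -0.7, -5.8]
position: [0.4716, 0.2038, 0.0223]
force: [-0.4, -0.5, -4.4]
position: [0.4716, 0.2038, 0.022]
force: [-3.6, -1.3, 3.7]
[-0.1809  0.5169 -0.0547]
```

```bash
python3 -m creep '[[0,0,0.003,0,0,0],[0,0,0,0,0,0],[0,0,0,0,0,0]]' | grep -E 'pos|rot|^force:';python3 -c "
from plan import *
print(arm.observe()['ft_torque'])"
```

```text
position: [0.4716, 0.2039, 0.0217]
ee_rot: [2.187, 2.078, 0.171]
force: [-11.4, -4.2, 22.0]
[-0.7736  1.0819 -0.1801]
```

```bash
python3 -m creep '[[0,0,-0.003,0,0,0],[0,0,0,0,0,0],[0,0,0,0,0,0],[0,0,0,0,0,0],[0,0,0,0,0,0],[0,0,0,0,0,0],[0,0,0,0,0,0]]' -1 | grep -E 'pos|^force:|width'; python3 -m creep '[[0,0,-0.02,0,0,0],[0,0,-0.05,0,0,0],[0,0,-0.08,0,0,0],[0,0,-0.08,0,0,0],[0,0,-0.08,0,0,0],[0,0,-0.08,0,0,0],[0,0,0,0.038,0,0],[0,0,0,0.04,0,0]]' | grep -E 'pos|^force:|width'; python3 plan.py .536 -.13 .14 -82.4
```

```text
position: [0.4717, 0.2038, 0.0214]
force: [0.4, 0.5, -0.9]
width: 0.634
position: [0.4459, 0.2067, 0.1794]
force: [0.6, 0.7, -0.8]
width: 0.997
t 15.57 pos [0.4459 0.2067 0.1794] F [ 0.6012  0.7217 -0.7905] w 0.997
turn units [ 0.     -0.002   0.6637] rows>= 11.122938752629322
world d [ 0.0901 -0.3367 -0.0394] shift units now [-0.8303  0.2653  0.0968] after turn [0.112  0.8642 0.0985] rows>= 8.41231709432366
```

```bash
python3 -m creep '[[0,0,0,0,0,0.0553],[0,0,0,0,0,0.0553],[0,0,0,0,0,0.0553],[0,0,0,0,0,0.0553],[0,0,0,0,0,0.0553],[0,0,0,0,0,0.0553],[0,0,0,0,0,0.0553],[0,0,0,0,0,0.0553],[0,0,0,0,0,0.0553],[0,0,0,0,0,0.0553],[0,0,0,0,0,0.0553],[0,0,0,0,0,0.0553]]' 1 10 | grep -E 'pos|width'
python3 -m creep '[[0,0.06,0,0,0,0],[0,0.086,0,0,0,0],[0,0.086,0,0,0,0],[0,0.086,0,0,0,0],[0,0.086,0,0,0,0],[0,0.086,0,0,0,0],[0,0.086,0,0,0,0],[0,0.086,0,0,0,0],[0,0.086,0,0,0,0],[0,0.086,0,0,0,0],[0,0.086,0,0,0,0],[0,0.086,0,0,0,0],[0,0.086,0,0,0,0],[0,0.086,0,0,0,0],[0,0,0.08,0,0,0],[0,0,0.08,0,0,0],[0,0,0.08,0,0,0],[0,0,0.08,0,0,0],[0,0,0.08,0,0,0],[0,0,0,0,0,0]]' | grep -E 'pos|width|^force'
python3 - <<'E'
from plan import *
plan([.536,-.13,.06],-82.4)
T=grab('top');S=grab('scene')
a=cv2.resize(T['frame'][140:260,175:295],(480,480));b=cv2.resize(S['frame'][130:220,255:375],(320*1,240));e=cv2.resize(S['frame'][200:290,180:300],(320,240))
c=np.zeros((480,800,3),np.uint8);c[:,:480]=a;c[:240,480:]=b;c[240:,480:]=e;cv2.imwrite('pics/p2.png',c[...,::-1])
E
```

```text
position: [0.4459, 0.2053, 0.176]
width: 0.178
position: [0.5032, -0.2601, 0.0105]
force: [-1.4, 0.4, -0.1]
width: 0.008
t 18.23 pos [ 0.5032 -0.2601  0.0105] F [-1.4476  0.4431 -0.102 ] w 0.008
turn units [-0.0025  0.0035 -0.0014] rows>= 0.07592681597358218
world d [0.0328 0.1301 0.0495] shift units now [ 0.1225 -0.3126 -0.123 ] after turn [ 0.1243 -0.3116 -0.1237] rows>= 3.4298874502947734
```

View pics/p2.png

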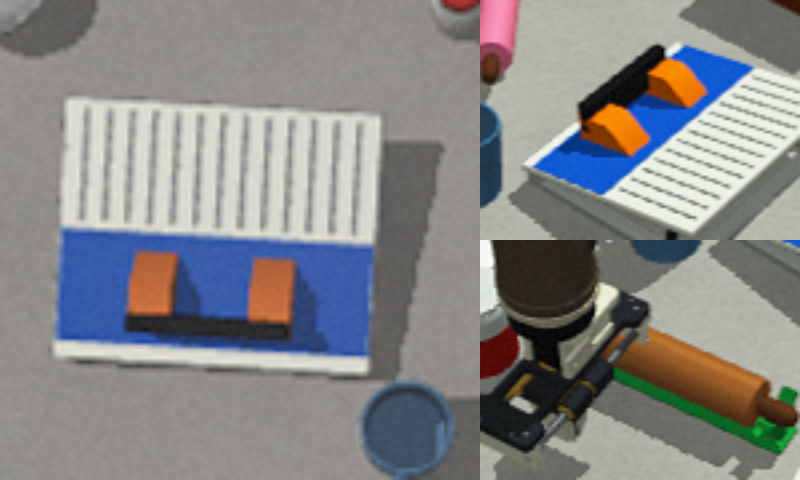

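The chock stands square and central on the blue band. In the left pane its feet are at (155,285) and (273,290), the bar is on the downhill side and the wedges face uphill. Next I'll touch the table with closed fingers to calibrate tip height.

```bash
python3 -m creep '[[0,0,0.025,0,0,0],[0,0,0.025,0,0,0],[0,0,0.025,0,0,0],[0,0,0,0,0,0]]' | grep -E 'pos|^force'; python3 -m creep '[[0,0,0.008,0,0,0],[0,0,0,0,0,0]]' | grep -E 'pos|^force';python3 -m creep '[[0,0,0.006,0,0,0],[0,0,0,0,0,0]]' | grep -E 'pos|^force';python3 -m creep '[[0,0,0.005,0,0,0],[0,0,0,0,0,0]]' | grep -E 'pos|^force'
```

```text
position: [0.5063, -0.2618, -0.0158]
force: [-0.5, 0.3, -0.1]
position: [0.507, -0.2621, -0.018]
force: [-0.3, -0.2, -1.0]
position: [0.5072, -0.2622, -0.0202]
force: [-0.4, 0.4, 0.0]
position: [0.5071, -0.2622, -0.0223]
force: [-0.7, 0.0, -0.0]
```

```bash
python3 -m creep '[[0,0,0.008,0,0,0],[0,0,0,0,0,0]]' | grep -E 'pos|^force'; python3 -m creep '[[0,0,0.006,0,0,0],[0,0,0,0,0,0]]' | grep -E 'pos|^force';python3 -m creep '[[0,0,0.006,0,0,0],[0,0,0,0,0,0]]' | grep -E 'pos|^force';python3 -m creep '[[0,0,0.005,0,0,0],[0,0,0,0,0,0]]' | grep -E 'pos|^force'
```

```text
position: [0.5069, -0.2621, -0.0258]
force: [0.3, 0.8, 0.1]
position: [0.5069, -0.2621, -0.0282]
force: [-0.1, -0.2, -0.2]
position: [0.5069, -0.2621, -0.0305]
force: [0.0, 0.1, 0.5]
position: [0.5072, -0.2623, -0.0321]
force: [0.3, 0.1, -0.7]
```

```bash
python3 -m creep '[[0,0,0.005,0,0,0],[0,0,0,0,0,0]]' | grep -E 'pos|^force'; python3 -m creep '[[0,0,0.004,0,0,0],[0,0,0,0,0,0]]' | grep -E 'pos|^force';python3 -m creep '[[0,0,0.004,0,0,0],[0,0,0,0,0,0]]' | grep -E 'pos|^force'
```

```text
position: [0.5073, -0.2623, -0.0324]
force: [-6.2, 3.7, 24.3]
position: [0.5073, -0.2623, -0.0326]
force: [-10.8, 6.4, 42.2]
position: [0.5074, -0.2623, -0.0327]
force: [-17.2, 8.3, 62.4]
```

Contact is at reported z = -0.032, so the real tip is 32 mm above the reported TCP. Next is the pin, with the grasp point on its axis at reported z = -0.011.

```bash
python3 -m creep '[[0,0,-0.04,0,0,0],[0,0,-0.08,0,0,0],[0,0,-0.08,0,0,0],[0,0,-0.08,0,0,0],[0,0,-0.06,0,0,0],[0,0,0,0,0,0]]' -1 | grep -E 'pos|^force';python3 plan.py .536 -.1305 -.011 -82.4
```

```text
position: [0.5102, -0.2635, 0.1038]
force: [1.4, -0.7, 0.1]
t 20.83 pos [ 0.5102 -0.2635  0.1038] F [ 1.3591 -0.7474  0.0901] w 0.389
turn units [ 0.002  -0.0034 -0.0017] rows>= 0.07236725031820682
world d [ 0.0258  0.133  -0.1148] shift units now [ 0.1048 -0.3227  0.2865] after turn [ 0.108  -0.3211  0.287 ] rows>= 4.259205785637025
```

```bash
python3 -m creep '[[0.02,-0.06,0,0.002,-0.003,-0.002],[0.022,-0.065,0,0,0,0],[0.022,-0.065,0,0,0,0],[0.022,-0.065,0,0,0,0],[0.022,-0.065,0,0,0,0],[0,0,0,0,0,0],[0,0,0,0,0,0]]' | grep -E 'pos|width';python3 plan.py .536 -.1305 -.011 -82.4
```

```text
position: [0.5332, -0.1275, 0.0985]
width: 0.896
t 21.42 pos [ 0.5332 -0.1275  0.0985] F [-0.7581 -1.5565  0.5455] w 0.896
turn units [-0.0023  0.0031  0.0022] rows>= 0.07425375967733071
world d [ 0.0028 -0.003  -0.1095] shift units now [0.0078 0.0096 0.2736] after turn [0.006  0.0083 0.2737] rows>= 2.626879157594896
```

```bash
python3 -m creep '[[0.006,0.008,0.03,0,0,0],[0,0,0.05,0,0,0],[0,0,0.05,0,0,0],[0,0,0.05,0,0,0],[0,0,0.04,0,0,0],[0,0,0.03,0,0,0],[0,0,0.02,0,0,0],[0,0,0,0,0,0],[0,0,0,0,0,0]]' | grep -E 'pos|^force';python3 plan.py .536 -.1305 -.011 -82.4
```

```text
position: [0.5346, -0.1331, -0.0097]
force: [1.0, 0.1, 0.2]
t 22.17 pos [ 0.5346 -0.1331 -0.0097] F [1.0026 0.0831 0.2085] w 1.002
turn units [-0.002   0.0035 -0.0003] rows>= 0.06730871805030231
world d [ 0.0014  0.0026 -0.0013] shift units now [ 0.0044 -0.0059  0.0032] after turn [ 0.0043 -0.0059  0.0032] rows>= 0.0767188635280029
```

```bash
python3 -m creep '[[0.003,-0.006,0.003,0,0,0],[0,0,0,0,0,0],[0,0,0,0,0,0],[0,0,0,0,0,0],[0,0,0,0,0,0],[0,0,0,0,0,0],[0,0,0,0,0,0],[0,0,0,0,0,0],[0,0,0,0,0,0],[0,0,0,0,0,0]]' 1 25; python3 plan.py .536 -.1305 -.011 -82.4
```

```text
clock: 23.0
position: [0.5364, -0.1317, -0.01]
ee_rot: [-3.133, -0.207, 0.009]
force: [0.1, -5.6, -0.1]
width: 0.537
gripper_force: 25.0
t 23.0 pos [ 0.5364 -0.1317 -0.01  ] F [ 0.0994 -5.607  -0.06  ] w 0.537
turn units [-0.0009  0.0026 -0.0004] rows>= 0.04636044457881039
world d [-0.0004  0.0012 -0.001 ] shift units now [-0.0005 -0.0031  0.0024] after turn [-0.0005 -0.0031  0.0024] rows>= 0.03766318438248323
```

```bash
python3 -m creep '[[0,0,-0.02,0,0,0],[0,0,-0.04,0,0,0],[0,0,-0.06,0,0,0],[0,0,-0.07,0,0,0],[0,0,-0.07,0,0,0],[0,0,-0.07,0,0,0],[0,0,-0.06,0,0,0],[0,0,-0.05,0,0,0],[0,0,-0.03,0,0,0],[0,0,0,0,0,0]]' | grep -E 'pos|^force|width'
python3 - <<'E'
from plan import *
G=target(-2.8,9.2);p=np.array([.4717,.2038,.0214])+G@[0,.072,.0045];print('final',p,'pre',p+G@[0,.015,-.012])
plan(p+G@[0,.015,-.012]+[0,0,.10],-2.8)
E
```

```text
position: [0.5384, -0.13, 0.1805]
force: [0.5, -0.6, -4.5]
width: 0.537
final [0.5434 0.2003 0.0285] pre [0.5563 0.1997 0.0427]
t 23.83 pos [ 0.5384 -0.13    0.1805] F [ 0.5429 -0.6358 -4.5131] w 0.537
turn units [-0.002  -0.0002 -0.6628] rows>= 11.1080451540971
world d [ 0.0179  0.3297 -0.0378] shift units now [ 0.1544 -0.8106  0.0967] after turn [0.8255 0.0043 0.0945] rows>= 7.9698019016362665
```

```bash
python3 -m creep '[[0.012,-0.04,0,0,0,0],[0.013,-0.07,0,0,0,0],[0.013,-0.07,0,0,0,0],[0.013,-0.07,0,0,0,0],[0.013,-0.07,0,0,0,0],[0.013,-0.07,0,0,0,0],[0.013,-0.07,0,0,0,0],[0.013,-0.07,0,0,0,0],[0.013,-0.07,0,0,0,0],[0.013,-0.07,0,0,0,0],[0.013,-0.07,0,0,0,0],[0.013,-0.07,0,0,0,0],[0,0,0,0,0,0]]' | grep -E 'pos|^force|width'; python3 -m creep '[[0,0,0,0,0,-0.03],[0,0,0,0,0,-0.05],[0,0,0,0,0,-0.05],[0,0,0,0,0,-0.05],[0,0,0,0,0,-0.05],[0,0,0,0,0,-0.05],[0,0,0,0,0,-0.05],[0,0,0,0,0,-0.05],[0,0,0,0,0,-0.05],[0,0,0,0,0,-0.05],[0,0,0,0,0,-0.05],[0,0,0,0,0,-0.05],[0,0,0,0,0,-0.05],[0,0,0,0,0,-0.033],[0,0,0,-0.038,0,0],[0,0,0,-0.038,0,0],[0,0,0,0,0,0]]' | grep -E 'pos|^force|width'; python3 plan.py .5563 .1997 .0427 -2.8 9.2
```

```text
position: [0.5533, 0.207, 0.1772]
force: [0.4, 1.8, -4.3]
width: 0.541
position: [0.5511, 0.1994, 0.1766]
force: [-1.7, -0.2, -4.8]
width: 0.541
t 26.33 pos [0.5511 0.1994 0.1766] F [-1.7216 -0.152  -4.8328] w 0.541
turn units [-0.0043 -0.0008  0.0017] rows>= 0.07849176733797712
world d [ 0.0052  0.0003 -0.1339] shift units now [ 0.001  -0.0377  0.3329] after turn [ 0.0015 -0.0407  0.3325] rows>= 3.213745562907522
```

```bash
python3 -m creep '[[0.001,-0.004,0.03,-0.004,0,0.001],[0,-0.006,0.05,0,0,0],[0,-0.006,0.06,0,0,0],[0,-0.006,0.06,0,0,0],[0,-0.006,0.05,0,0,0],[0,-0.006,0.04,0,0,0],[0,-0.005,0.03,0,0,0],[0,0,0,0,0,0],[0,0,0,0,0,0]]' | grep -E 'pos|^force|width'; python3 - <<'E'
from plan import *
plan([.5434,.2003,.0285],-2.8,9.2)
T=grab('top');S=grab('scene')
a=cv2.resize(T['frame'][140:260,175:295],(480,480));b=cv2.resize(S['frame'][110:230,255:335+0],(320,480))
cv2.imwrite('pics/p3.png',np.hstack([a,cv2.resize(S['frame'][110:230,260:380],(320,320)) if 0 else b])[...,::-1])
E
```

```text
position: [0.5595, 0.1992, 0.0486]
force: [0.9, 1.2, -3.8]
width: 0.539
t 27.08 pos [0.5595 0.1992 0.0486] F [ 0.8668  1.2068 -3.7877] w 0.539
turn units [-0.0013 -0.0008 -0.001 ] rows>= 0.031011495829081113
world d [-0.0161  0.0011 -0.0201] shift units now [ 0.0006 -0.0477  0.0433] after turn [ 0.0008 -0.0478  0.0432] rows>= 0.6180281848985119
```

```bash
python3 -m creep '[[0,0,0.012,0,0,0],[0,0,0.012,0,0,0],[0,0,0.008,0,0,0],[0,0,0,0,0,0]]' | grep -E 'pos|^force'; python3 -m creep '[[0,0,0.005,0,0,0],[0,0,0,0,0,0]]' | grep -E 'pos|^force'; python3 -m creep '[[0,0,0.003,0,0,0],[0,0,0,0,0,0]]' | grep -E 'pos|^force'; python3 -m creep '[[0,0,0.003,0,0,0],[0,0,0,0,0,0]]' | grep -E 'pos|^force'; python3 plan.py .5434 .2003 .0285 -2.8 9.2
```

```text
position: [0.5623, 0.1993, 0.0364]
force: [-0.0, 0.1, -3.7]
position: [0.5628, 0.1996, 0.0349]
force: [0.3, -0.5, -4.8]
position: [0.5632, 0.1998, 0.0342]
force: [-0.1, 0.1, -2.7]
position: [0.5632, 0.1999, 0.034]
force: [-6.8, -2.7, 12.4]
t 28.02 pos [0.5632 0.1999 0.034 ] F [-6.7869 -2.6856 12.3587] w 0.54
turn units [ 0.0004 -0.0013 -0.0011] rows>= 0.029797230286657678
world d [-0.0198  0.0004 -0.0055] shift units now [-0.0015 -0.0511  0.0056] after turn [-0.0013 -0.0511  0.0057] rows>= 0.493813224177725
```

```bash
python3 -m creep '[[0,0,-0.002,0,0,0],[0,-0.01,0,0,0,0],[0,-0.01,0,0,0,0],[0,-0.01,0,0,0,0],[0,-0.008,0,0,0,0],[0,0,0,0,0,0]]' | grep -E 'pos|^force'; python3 -m creep '[[0,-0.004,0,0,0,0],[0,0,0,0,0,0]]' | grep -E 'pos|^force';python3 -m creep '[[0,-0.004,0,0,0,0],[0,0,0,0,0,0]]' | grep -E 'pos|^force'; python3 plan.py .5434 .2003 .0285 -2.8 9.2
```

```text
position: [0.5474, 0.2007, 0.0311]
force: [-2.2, 0.2, 3.2]
position: [0.5465, 0.2008, 0.031]
force: [-0.9, -0.5, 2.5]
position: [0.5451, 0.2007, 0.0307]
force: [1.1, 0.7, 1.6]
t 28.85 pos [0.5451 0.2007 0.0307] F [1.1062 0.6566 1.5618] w 0.537
turn units [ 0.0002 -0.0015 -0.0012] rows>= 0.03240367311080501
world d [-0.0017 -0.0004 -0.0022] shift units now [-0.0013 -0.0051  0.0047] after turn [-0.0012 -0.0051  0.0047] rows>= 0.06773097293222675
```

```bash
python3 -m creep '[[0,-0.003,0,0,0,0],[0,0,0,0,0,0]]' | grep -E 'pos|^force';python3 -m creep '[[0,-0.003,0,0,0,0],[0,0,0,0,0,0]]' | grep -E 'pos|^force';python3 -m creep '[[0,-0.002,0,0,0,0],[0,0,0,0,0,0]]' | grep -E 'pos|^force'; python3 plan.py .5434 .2003 .0285 -2.8 9.2; python3 -c "
from plan import *
print(arm.observe()['ft_torque'])"
```

```text
position: [0.5439, 0.2008, 0.0305]
force: [0.8, 0.6, 1.1]
position: [0.5428, 0.2007, 0.0303]
force: [2.1, 0.1, 2.0]
position: [0.5423, 0.2007, 0.0302]
force: [4.8, -0.6, 0.5]
t 29.35 pos [0.5423 0.2007 0.0302] F [ 4.8426 -0.5521  0.5022] w 0.536
turn units [ 0.0004 -0.0015 -0.0013] rows>= 0.03333095896059269
world d [ 0.0011 -0.0004 -0.0017] shift units now [-0.0008  0.0021  0.0047] after turn [-0.0008  0.0021  0.0047] rows>= 0.049461592180764534
[-0.1791 -0.9805  0.0445]
```

```bash
python3 -m creep '[[0,-0.002,0.002,0,0,0],[0,0,0,0,0,0],[0,0,0,0,0,0]]' | grep -E 'pos|^force';python3 -m creep '[[0,-0.002,0.001,0,0,0],[0,0,0,0,0,0],[0,0,0,0,0,0]]' | grep -E 'pos|^force'; python3 - <<'E'
from plan import *
print(arm.observe()['ft_torque'])
T=grab('top');S=grab('scene')
a=cv2.resize(T['frame'][140:260,175:295],(480,480));b=cv2.resize(S['frame'][110:230,260:380],(320,320))
c=np.zeros((480,800,3),np.uint8);c[:,:480]=a;c[:320,480:]=b
cv2.imwrite('pics/p4.png',c[...,::-1])
E
```

```text
position: [0.5423, 0.2007, 0.0301]
force: [3.2, -1.7, 9.0]
position: [0.5424, 0.2007, 0.0301]
force: [3.8, -2.6, 11.8]
[-0.7377 -1.2022  0.0242]
```

View pics/p4.png

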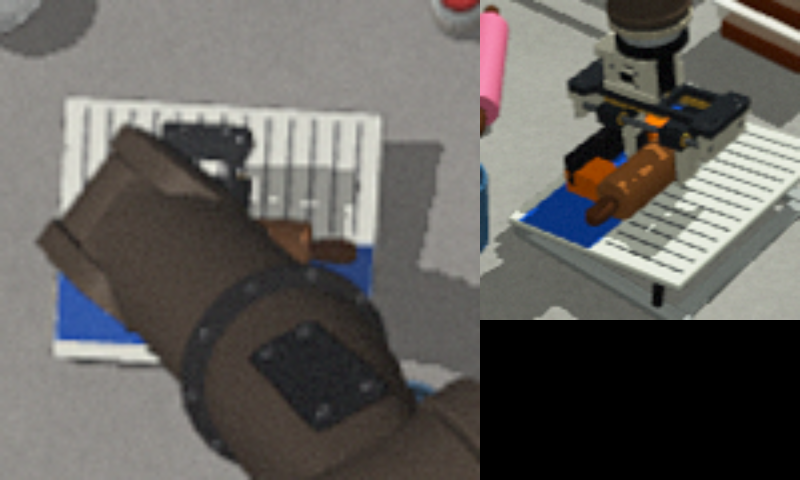

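The pin lies against the wedges, square on the deck (right pane, about (635,185)), and is pressed on both the board and the wedges. I'll release it partially, so the finger stays clear of the bar.

```bash
python3 -m creep '[[0,0,0,0,0,0],[0,0,0,0,0,0],[0,0,0,0,0,0],[0,0,0,0,0,0],[0,0,0,0,0,0],[0,0,0,0,0,0]]' -0.45 | grep -E 'pos|^force|width'; python3 -m creep '[[0,0,-0.01,0,0,0],[0,0,-0.02,0,0,0],[0,0,-0.03,0,0,0],[0,0,-0.05,0,0,0],[0,0,-0.07,0,0,0],[0,0,-0.08,0,0,0],[0,0,-0.08,0,0,0],[0,0,-0.08,0,0,0],[0,0,0,0,0,0]]' | grep -E 'pos|^force|width'; python3 plan.py .55 0 .2 -2.8 9.2
```

```text
position: [0.54, 0.2008, 0.0283]
force: [-0.1, 0.5, -0.3]
width: 0.724
position: [0.5154, 0.2042, 0.2022]
force: [1.2, 0.2, -0.5]
width: 0.723
t 31.2 pos [0.5154 0.2042 0.2022] F [ 1.1657  0.1551 -0.4886] w 0.723
turn units [ 0.0043 -0.0038 -0.0009] rows>= 0.09729814382351125
world d [ 0.0346 -0.2042 -0.0022] shift units now [-0.5057  0.1099  0.0202] after turn [-0.5058  0.1091  0.0233] rows>= 4.96816346401438
```

```bash
python3 -m creep '[[-0.05,0,0,0,0,0],[-0.08,0,0,0,0,0],[-0.08,0,0,0,0,0],[-0.08,0,0,0,0,0],[-0.08,0,0,0,0,0],[-0.08,0,0,0,0,0],[-0.08,0,0,0,0,0],[-0.05,0,0,0,0,0],[0,0,0,0,0,0],[0,0,0,0,0,0]]' | grep -E 'pos|clock'
python3 - <<'E'
from plan import *
T=grab('top');S=grab('scene')
def cc(d,lo,hi,box,n):
    m=cv2.inRange(cv2.cvtColor(d['frame'],cv2.COLOR_RGB2HSV),lo,hi);k=np.zeros_like(m);x0,y0,x1,y1=box;k[y0:y1,x0:x1]=255
    for c in sorted(cv2.findContours(m&k,cv2.RETR_EXTERNAL,cv2.CHAIN_APPROX_NONE)[0],key=cv2.contourArea)[::-1][:n]:
        r=cv2.minAreaRect(c);print(np.round(cv2.boxPoints(r),1).tolist(),round(r[2],1),cv2.contourArea(c)); yield r
print('T pin/orange');r=list(cc(T,(0,100,25),(20,255,255),(185,165,275,240),4))
print('S');list(cc(S,(0,100,25),(20,255,255),(265,130,375,220),4))
# expected pin: ends from chock pose
G=target(-2.8,9.2);c=np.array([.4717,.2038,.0214])+G@[0,.070,-.0455]
e=np.array([c+G@[s*.125,0,0] for s in(-1,1)]);print('expect axis ends',c,proj(T,e),proj(S,e))
E
```

```text
clock: 32.03
position: [0.5017, -0.031, 0.1946]
T pin/orange
[[191.60000610351562, 217.39999389648438], [193.39999389648438, 191.5], [252.5, 195.39999389648438], [250.8000030517578, 221.3000030517578]] 3.8 869.0
[[255.0, 200.0], [263.0, 200.0], [263.0, 204.0], [255.0, 204.0]] 90.0 27.5
[[226.0, 220.0], [226.0, 220.0], [226.0, 220.0], [226.0, 220.0]] 0.0 0.0
[[210.0, 222.0], [210.0, 222.0], [210.0, 222.0], [210.0, 222.0]] 0.0 0.0
S
[[288.6000061035156, 175.3000030517578], [345.6000061035156, 136.60000610351562], [361.20001220703125, 159.6999969482422], [304.29998779296875, 198.3000030517578]] 55.8 1182.5
[[365.0, 130.0], [374.0, 130.0], [374.0, 134.0], [365.0, 134.0]] 90.0 18.0
[[274.29998779296875, 134.10000610351562], [275.1000061035156, 131.6999969482422], [282.6000061035156, 134.1999969482422], [281.79998779296875, 136.60000610351562]] 18.4 1.5
[[266.0, 130.0], [266.0, 130.0], [266.0, 130.0], [266.0, 130.0]] 0.0 0.0
expect axis ends [0.5335 0.2008 0.0775] [[264.26   202.3499]
 [192.2829 198.3262]] [[300.5431 193.0769]
 [352.7507 149.9013]]
```

The mask positions match the expected seat: pin ends at 192 and 263 px against a predicted 192 and 264. I'll check that nothing drifts, then hand in.

```bash
python3 -m creep '[[0,0,0,0,0,0],[0,0,0,0,0,0],[0,0,0,0,0,0],[0,0,0,0,0,0],[0,0,0,0,0,0],[0,0,0,0,0,0],[0,0,0,0,0,0],[0,0,0,0,0,0],[0,0,0,0,0,0],[0,0,0,0,0,0],[0,0,0,0,0,0],[0,0,0,0,0,0]]' | grep clock; python3 - <<'E'
from plan import *
a=load('scene')['frame'][125:225,265:375].astype(int);b=arm.get_image('scene')['frame'][125:225,265:375].astype(int)
d=abs(a-b).max(2);print('changed px',(d>60).sum(),d.mean())
if (d>60).sum()<30: print(arm.sign_off())
E
```

```text
clock: 33.13
changed px 7 3.815
the job is handed in; nothing more can be done
None
```

The job is handed in at about 33 s of the 61 s: the chock stands square and central on the blue band with its wedges uphill, and the pin was pressed onto the board and wedges before release and stayed still in the one-second check before hand-in.

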